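# Uncover a dry-block heater and hold its sprung lid open

### The arm

A 7-joint arm with a two-finger parallel gripper is mounted at the origin on a cart in front of the work surface, level with it; the furniture and walls round the work are solid. World frame = base frame: x ahead of the robot, y to its left, z up, the work surface at z = 0. Lengths are in mm, angles in rad, forces in N, time in s.
With the tool pointing down it reaches from about 425 to 950 mm from the base axis. Payload 16.7 kg.
Tool frame: the origin (TCP) lies midway between the tips of the shut fingers; the grasp point (between the pads) lies 19 mm behind it (bot.grasp_offset is the distance from the TCP to the grasp point, in mm); z points along the fingers, y is the line along which they close (so a half turn about z gives the same grasp; the last joint's range is limited). The gripper opens to 94 mm and grips with 3 to 60 N. Pads are 16 mm wide; open, the fingers measure 119 mm over their backs; the gripper's body (75 mm by 177 mm) begins 78 mm behind the grasp point.
Start: joints at [-1.26, 0.426, 0.074, 1.606, -0.034, 1.111, -0.067], TCP at [299.542, 604.855, 205.467] pointing down, gripper open.
Joint ranges: [-2.85, 2.85], [-0.5, 2.14], [-1.23, 1.37], [0.21, 2.46], [-1.02, 4.16], [0.16, 2.05], [-2.73, 2.73]. Speed limits (rad/s): [1.89, 1.89, 2.39, 2.39, 3.01, 3.01, 3.01].

### API

Orientations are given as a rotation vector (axis times angle).
In Python, from station import bot gives the robot as it stands.
- The arm moves only by the tool step_arm, never from a script. Its argument "plan" is a list of rows, each an object with "travel": the shift along the tool's x, y, z in units of 25 mm (1.0 is 25 mm), a list of three; "rot": the turn, a rotation vector about the tool's x, y, z in degrees, a list of three; "claw": the opening, from 0 (shut) to 1 (fully open). A call has 1 to 10 rows; each row shifts and turns the commanded pose from where the row before left it, along the tool's axes as they then stand; what a row does not reach is not made up. A row lasts 1/12 s, in which the tool goes at most 41.7 mm and 7.16 degrees, less where a joint would pass 70% of its speed; a pose out of reach is approached as far as the arm can. A call is refused whole if a number of a shift passes 1 or a number of a turn 7.16, either way. A call with a gripper value outside its range is refused whole. The fingers move at their own pace and stop on an object; "force" is the grip in N (left out, the last holds). Time passes only in rows, so rows that do not move let the fingers close. It gives the time, the measured TCP pose, the force, the opening and the grip force at its end, in the units of the state.
- bot.get_obs(): the state, without advancing time (a new reading comes with each control period).
- bot.snapshot(name): name is "scene" or "top" or "wrist"; returns a dict with "color" (384x512x3 uint8, red, green, blue), "camera_matrix" (3x3 intrinsics, pixels), "extrinsics" (4x4, takes a point from camera to world coordinates). Camera axes: x right, y down, z forward; pixel columns grow to the right and rows downward; lengths in mm; the calibration is good to about 2 mm. A picture is of the moment at which its call begins. There is no depth.
- bot.close_job(): hands the job in; it is judged then, once.
Trained networks look in the newest picture that a camera, given by its name, has taken for a name from the list of things; names that differ only in an ending like _2 or _b are one class to them, and where a whole thing is asked for, a point or a joint stands for the part that bears it (a point fixed in the world has none). Each returns a list of dicts, best first, with "score" (0 to 1); they miss things now and then, are a little off and sometimes report something else, mostly with a low value. They report only what shows in the picture. A call takes as long as a camera call.
- bot.masks_of(camera, name): "mask" (384x512 bool, what is visible of it) and "bbox" ([left, top, width, height] in pixels, round what is visible of it).
The state is a dict: "time": time; "joint_positions": joint angles; "joint_velocities": joint speeds; "effort": joint torques, N m; "ee_pos": TCP position; "orientation": TCP orientation; "ft_force": force on the tool from outside, world axes, zero at the start; "torque": the same for the moment, N m; "opening": finger opening in mm; "grasp_force": force on a finger pad.
Only numpy, scipy, OpenCV 4.12 (cv2) and the standard library are available. Lean on these libraries where they do the work, as an engineer would, in place of code of your own. Each camera call takes 0.05 s, during which the arm holds its last target. There are 200 camera calls.

### The job

Lift the loose aluminium cover plate straight up off the two pins of the bench block heater and lay it flat on the black rubber mat, roughly in the middle, with its length along the mat's length and its handle up, keeping the heater's lid shut until the plate is down and released. Then raise the heater's self-closing lid by its front tab to 50 degrees from closed (within 5 degrees) and finish while still holding it steadily there: do not let go at the end, since the lid springs shut. Leave the other things on the worktop where they are.

Things in the scene. Friction and masses are not known exactly. Their poses are not given: they have to be found in the camera images.
- heater: white bench dry-block heater, 140 x 200 x 70 mm, fixed; origin at the centre of its underside on the worktop; front (-x) has a dark display and three round keys. A pin stands on each flank of its top (x = 0, y = +85 and -85 mm): a 20 mm boss up to z = 84 mm, then an 8 mm pin up to z = 100 mm
- cover_plate: loose aluminium plate 60 x 200 x 5 mm, 0.2 to 0.35 kg, at first across the lid, on the pin bosses: the pins pass through its two 11 mm holes (y = +-85 mm). Origin at the centre of its underside, y along its length. Bail handle in the middle: bar 12 mm wide (y), 64 mm long (x), 33 to 45 mm above the underside, on two end posts, 44 mm open between; pinch it across y
- mat: black rubber mat 150 x 230 x 3 mm (x, y, z), fixed flat on the worktop; origin at the centre of its underside on the worktop, y along its length. Its upper face is 3 mm above the worktop.
- lid (a joint): angle of the heater's grey lid (122 x 126 x 8 mm, 0.22 kg): 0 closed and level, positive as its front rises, stop at 1.35 rad; 50 degrees is 0.873 rad. A spring and its weight always close it: holding it takes about 2 to 4 N at the tab
- lid_hinge (a point): middle of the lid's hinge axis, at the heater's rear, at x = 60, z = 75 mm in the heater's frame; the axis runs along the heater's y, and the point's axes are those of the heater
- lid_tab (a point): grip point in the lid's front tab, 150 mm in front of the hinge axis and, when shut, 77 mm above the worktop. The tab is 14 mm wide (heater's y), 12 mm thick, and reaches 44 mm out from the lid's front edge; this point is 20 mm clear of the heater's front face, free air below. Pinch it from above across the heater's y; the tab can turn between the pads as the lid rises
- bench_timer: bystander: white timer, 60 x 64 x 17 mm, origin centre of underside
- tape_roll: bystander: roll of white tape, 48 x 48 x 19 mm, origin centre of underside
- stain_bottle: bystander: amber bottle, 47 x 47 x 105 mm, origin centre of underside
- marker: bystander: black marker pen lying, 17 x 138 x 21 mm, origin centre of underside
- pocket_meter: bystander: flat hand meter, 105 x 60 x 34 mm, origin centre of underside

How it is judged (in metres and radians):
On the way, in this order (a step that is already met when the one before it is completed fails the run):
1. the cover plate is lifted clear above the pins with the lid still shut (z of cover_plate in the frame of heater above 0.103 m and value of joint lid below 0.1 rad), for 0.1 s.
2. the cover plate lies flat on the mat, let go, with the lid still shut (horizontal distance between cover_plate and mat below 0.04 m and angle between the y axis of cover_plate and the y axis of mat, either way round below 0.3 rad and angle between cover_plate's own z axis and vertical below 0.06 rad and height (world z) of cover_plate below 0.009 m and contact force between the fingers and cover_plate below 0.2 N and linear speed of cover_plate below 0.02 m/s and value of joint lid below 0.1 rad), for 0.2 s.
3. the fingers hold the lid open at 50 degrees (value of joint lid between 0.768 and 0.977 rad and velocity of joint lid between -0.15 and 0.15 rad/s and contact force between the fingers and lid above 0.5 N), for 0.3 s.
At the end, for the whole second after the job is handed in: The lid stands still, open between 44 and 56 degrees, held by the fingers (contact over 0.5 N) and by nothing else; the cover plate lies flat on the mat, untouched, handle up, its middle within 40 mm of the mat's middle and its length within 17 degrees of the mat's (value of joint lid between 0.768 and 0.977 rad and horizontal distance between cover_plate and mat below 0.04 m and angle between the y axis of cover_plate and the y axis of mat, either way round below 0.3 rad and angle between cover_plate's own z axis and vertical below 0.06 rad and height (world z) of cover_plate below 0.009 m and contact force between the fingers and cover_plate below 0.2 N and velocity of joint lid between -0.1 and 0.1 rad/s and contact force between the fingers and lid above 0.5 N and contact force between cover_plate and lid below 0.1 N and linear speed of cover_plate below 0.02 m/s); the arm keeps its last pose, push and grip.
It fails at once if a bystander is moved by more than 25 mm or tipped over (distance of any of bench_timer, tape_roll, stain_bottle, marker, pocket_meter from where it was at the start of the episode above 0.025 m or angle between stain_bottle's own z axis and vertical above 0.5 rad).
It fails at once if the lid is opened before the plate has been laid on the mat (value of joint lid above 0.15 rad and (horizontal distance between cover_plate and mat above 0.06 m or height (world z) of cover_plate above 0.02 m)).
It also fails if it takes over 54 s, if anything falls off the work surface, if the arm or the gripper's body presses on something with over 40 N, if the wrist force passes 120 N, or if a joint passes its speed limit or range.

## Working session

There is one attempt and no reset: what is moved stays moved. The work goes in short steps, Python scripts to look and compute and a tool call to move; the robot and the scene stay as the last step left them, time stands still between calls to the robot, and variables do not carry over. Pictures are saved under pics/ and viewed, at most 10 in all, crops included, and the job is handed in when it is done.

Besides the shell and the picture viewer there is one more tool, called after ">>>" in YAML: its name, and indented under it one key for each argument. step_arm: Moves the arm, as the interface text tells. Its arguments: {"type":"object","properties":{"plan":{"type":"array"},"force":{"type":"number"}},"required":["plan"]}

```bash
mkdir -p pics; cat > h.py <<'E'
import numpy as np, cv2
from station import bot
def snap(c,f=None):
    s=bot.snapshot(c)
    if f: cv2.imwrite('pics/'+f,s['color'][:,:,::-1])
    return s
def px2w(s,u,v,z):
    K=np.array(s['camera_matrix']);E=np.array(s['extrinsics'])
    d=E[:3,:3]@np.linalg.solve(K,[u,v,1]);o=E[:3,3]
    return o+d*(z-o[2])/d[2]
def w2px(s,p):
    K=np.array(s['camera_matrix']);E=np.array(s['extrinsics'])
    c=K@(E[:3,:3].T@(np.array(p)-E[:3,3]));return c[:2]/c[2]
E
python3 - <<'E'
from h import *
import pickle
np.set_printoptions(precision=1,suppress=True)
o=bot.get_obs();print(o['ee_pos'],o['orientation'],o['time'],o['ft_force'])
S={}
for c in('top','scene'):
    s=snap(c,c+'0.png');S[c]=s
    print(c,np.array(s['extrinsics']))
    for n in('heater','cover_plate','mat','lid','lid_tab','bench_timer','tape_roll','stain_bottle','marker','pocket_meter'):
        for m in bot.masks_of(c,n)[:2]:
            cs=cv2.findContours(m['mask'].astype(np.uint8),0,2)[0];k=max(cs,key=cv2.contourArea)
            bx=cv2.boxPoints(cv2.minAreaRect(k))
            print(n,round(m['score'],2),m['bbox'],'box',bx.round().astype(int).tolist(), m['mask'].sum())
            S[c,n]=S.get((c,n),m)
pickle.dump(S,open('s0.pkl','wb'))
E
```

```text
[299.4 604.5 204.8] [-0.7 -3.1  0. ] 0.0 [-0.3 -0.2  0. ]
top [[  -0.    -1.     0.1  348.9]
 [  -1.     0.     0.   -91.2]
 [  -0.    -0.1   -1.  1158.9]
 [   0.     0.     0.     1. ]]
heater 0.76 [97.1, 157.0, 81.2, 65.4] box [[93, 211], [111, 154], [179, 176], [160, 233]] 2081
cover_plate 0.77 [101.4, 168.3, 68.2, 33.9] box [[98, 187], [104, 166], [169, 185], [163, 206]] 1355
mat 0.79 [234.9, 157.2, 76.9, 61.1] box [[233, 171], [304, 159], [311, 205], [240, 217]] 3299
lid 0.72 [109.4, 166.5, 50.3, 53.7] box [[104, 215], [111, 191], [151, 202], [144, 226]] 902
lid_tab 0.82 [110.7, 161.9, 53.2, 58.3] box [[106, 215], [112, 192], [151, 203], [145, 226]] 851
bench_timer 0.77 [198.5, 206.8, 20.5, 21.8] box [[198, 208], [219, 208], [219, 227], [198, 227]] 404
tape_roll 0.44 [200.9, 176.4, 13.5, 16.1] box [[197, 182], [210, 176], [216, 189], [204, 195]] 142
stain_bottle 0.54 [198.6, 154.3, 16.4, 16.5] box [[193, 161], [204, 150], [218, 164], [207, 175]] 264
marker 0.6 [183.8, 242.5, 45.2, 6.0] box [[184, 243], [228, 240], [228, 245], [184, 248]] 231
pocket_meter 0.83 [353.0, 134.3, 33.2
[... 479 characters left out ...]
1]] 1160
lid 0.75 [134.9, 221.5, 44.3, 18.1] box [[136, 225], [178, 217], [181, 233], [139, 241]] 425
lid_tab 0.29 [230.7, 193.0, 70.6, 32.7] box [[232, 208], [295, 185], [303, 208], [241, 231]] 1210
bench_timer 0.83 [223.0, 225.8, 21.3, 14.7] box [[219, 229], [241, 222], [245, 234], [223, 242]] 257
tape_roll 0.47 [210.0, 212.3, 14.4, 13.9] box [[210, 214], [223, 214], [223, 224], [210, 224]] 124
stain_bottle 0.56 [200.5, 187.3, 14.5, 30.7] box [[200, 186], [214, 186], [214, 216], [200, 216]] 373
marker 0.49 [223.5, 234.8, 39.9, 18.3] box [[223, 247], [261, 233], [263, 238], [225, 253]] 195
pocket_meter 0.25 [125.7, 207.6, 68.5, 48.5] box [[122, 226], [191, 216], [195, 245], [127, 256]] 1993
```

View pics/top0.png

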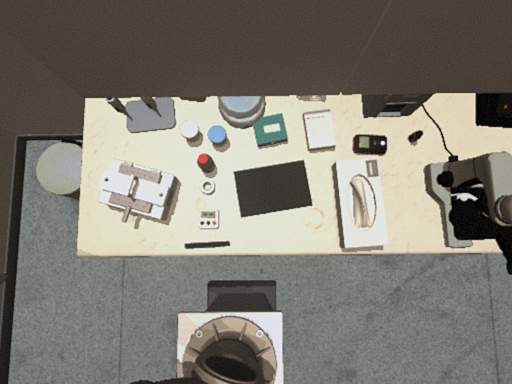

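View pics/scene0.png

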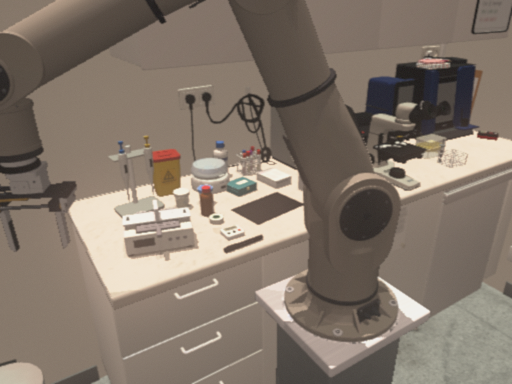

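The top picture shows the heater at about (138,190) with the plate across it, its handle near (133,188) and the tab near (126,215). The mat is at (272,188), and the bystanders stand between and beside them. The scene picture agrees, with the gripper at far left.

```bash
python3 - <<'E'
from h import *
import pickle
from scipy.spatial.transform import Rotation as R
np.set_printoptions(precision=1,suppress=True)
S=pickle.load(open('s0.pkl','rb'))
for c in('top','scene'):
  for n,z in(('cover_plate',89),('mat',3),('heater',70),('stain_bottle',60),('bench_timer',15),('marker',10),('tape_roll',15)):
    s=S[c];m=S[c,n]['mask']
    k=max(cv2.findContours(m.astype(np.uint8),0,1)[0],key=cv2.contourArea)[:,0]
    P=np.array([px2w(s,u,v,z)[:2] for u,v in k]).astype(np.float32)
    r=cv2.minAreaRect(P);print(c,n,np.array(r[0]),np.array(r[1]),r[2])
o=bot.get_obs();print(R.from_rotvec(o['orientation']).as_matrix())
E
python3 - <<'E'
import cv2
a=cv2.imread('pics/top0.png')[140:260,80:240];b=cv2.imread('pics/scene0.png')[180:270,100:220]
cv2.imwrite('pics/c0.png',cv2.resize(a,None,fx=5,fy=5,interpolation=2))
E
```

```text
top cover_plate [528.6 277.5] [201.5  65.9] 73.16770935058594
top mat [ 533.1 -136.2] [149.2 229.8] 9.035223960876465
top heater [508.6 276.3] [215.9 177.4] 73.65705108642578
top stain_bottle [603.6  69.1] [63.6 46.7] 33.48816680908203
top bench_timer [438.8  64.1] [66.1 59.4] 89.47432708740234
top marker [356.5  71.6] [ 16.2 137.3] 2.650860071182251
top tape_roll [539.5  70.8] [46.1 43.7] 26.462562561035156
scene cover_plate [513.5 285.4] [165.7 161.5] 26.1400089263916
scene mat [ 525.1 -131.7] [153.1 228.5] 9.196857452392578
scene heater [438.3 302.8] [197.7 174.5] 73.57389068603516
scene stain_bottle [590.4  77.1] [ 46.5 239.5] 64.75886535644531
scene bench_timer [421.7  74.3] [76.  72.3] 0.5022639036178589
scene marker [350.5  71.3] [ 29.6 143.7] 2.8663675785064697
scene tape_roll [524.3  76.4] [44.1 72.4] 61.92628479003906
[[-0.9  0.4 -0. ]
 [ 0.4  0.9 -0. ]
 [ 0.  -0.  -1. ]]
```

View pics/c0.png

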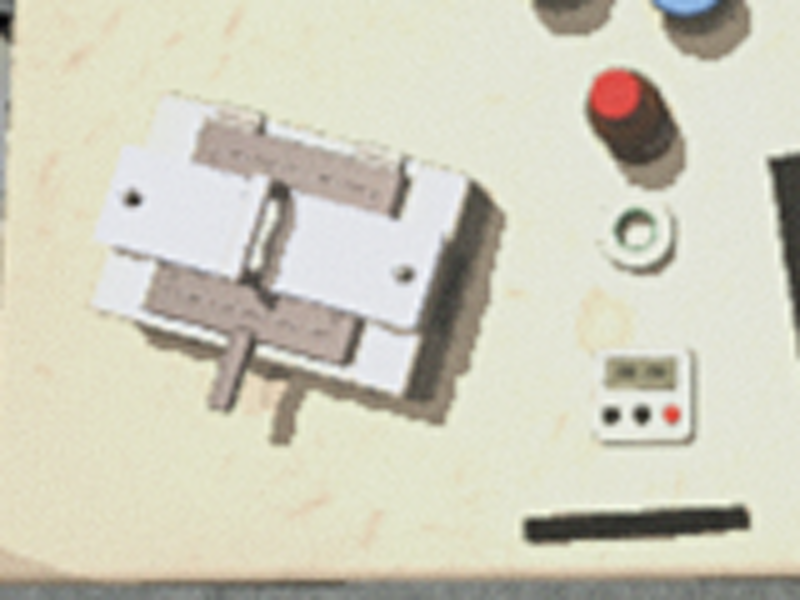

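The crop confirms it: the handle bar is at top pixel about (133,186), across the plate. The plate is yawed about -17°, and the tab points to the front left at (127,215).

```bash
cat >> h.py <<'E'
from scipy.spatial.transform import Rotation as R
def rel(p,ydir):
    "remaining turn about tool z (deg), and travel units in final (vertical) tool axes"
    o=bot.get_obs();M=R.from_rotvec(o['orientation']).as_matrix()
    y=np.array([*ydir,0.]);y/=np.linalg.norm(y)
    if y@M[:,1]<0:y=-y
    z=np.array([0,0,-1.]);T=np.c_[np.cross(y,z),y,z]
    rv=np.degrees(R.from_matrix(M.T@T).as_rotvec())
    d=np.array(p)-o['ee_pos']
    print('pos',o['ee_pos'],'rot',rv,'travel now-axes',M.T@d/25,'after turn',T.T@d/25,'t',o['time'],'op',o['opening'],'F',o['ft_force'])
E
python3 - <<'E'
from h import *
import pickle
np.set_printoptions(precision=2,suppress=True)
S=pickle.load(open('s0.pkl','rb'));s=S['top']
print(px2w(s,133,186.4,129),px2w(s,106.3,179.6,89),px2w(s,160.8,194.4,89), px2w(s,126.2,217,83))
rel([528.6,277.5,205],(.29,.957))
E
```

```text
[520.58 264.66 129.  ] [548.53 358.81  89.  ] [502.49 195.33  89.  ] [437.15 297.31  83.  ]
pos [299.55 604.86 205.44] rot [-0.   -0.   -9.49] travel now-axes [-14.02  -7.67   0.02] after turn [-12.57  -9.87   0.02] t 1.1 op 94.20062852983737 F [0.04 0.87 1.38]
```

>>> step_arm:
  plan:
    - {"travel": [-0.8, -0.6, 0], "rot": [0, 0, -4.7], "claw": 1}
    - {"travel": [-0.8, -0.6, 0], "rot": [0, 0, -4.7], "claw": 1}
    - {"travel": [-1, -0.8, 0], "rot": [0, 0, 0], "claw": 1}
    - {"travel": [-1, -0.8, 0], "rot": [0, 0, 0], "claw": 1}
    - {"travel": [-1, -0.8, 0], "rot": [0, 0, 0], "claw": 1}
    - {"travel": [-1, -0.8, 0], "rot": [0, 0, 0], "claw": 1}
    - {"travel": [-1, -0.8, 0], "rot": [0, 0, 0], "claw": 1}
    - {"travel": [-1, -0.8, 0], "rot": [0, 0, 0], "claw": 1}
    - {"travel": [-1, -0.8, 0], "rot": [0, 0, 0], "claw": 1}
    - {"travel": [-1, -0.8, 0], "rot": [0, 0, 0], "claw": 1}

```text
time: 1.93
ee_pos: [469.2, 348.5, 205.7]
orientation: [0.463, 3.107, 0.0]
ft_force: [0.4, -0.2, -0.2]
opening: 93.7
grasp_force: 0.0
```

```bash
python3 - <<'E'
from h import *
np.set_printoptions(precision=2,suppress=True)
rel([527,277.3,205],(.28,.96))
E
```

```text
pos [469.24 348.47 205.69] rot [ 0.02  0.01 -0.68] travel now-axes [-3.04 -2.05  0.03] after turn [-3.02 -2.09  0.03] t 1.9333 op 93.66634939714812 F [ 0.37 -0.22 -0.2 ]
```

>>> step_arm:
  plan:
    - {"travel": [-0.8, -0.5, 0], "rot": [0, 0, -0.7], "claw": 1}
    - {"travel": [-0.8, -0.5, 0], "rot": [0, 0, 0], "claw": 1}
    - {"travel": [-0.7, -0.5, 0], "rot": [0, 0, 0], "claw": 1}
    - {"travel": [-0.7, -0.5, 0], "rot": [0, 0, 0], "claw": 1}
    - {"travel": [0, 0, 0], "rot": [0, 0, 0], "claw": 1}
    - {"travel": [0, 0, 0], "rot": [0, 0, 0], "claw": 1}

```text
time: 2.43
ee_pos: [526.9, 279.7, 205.5]
orientation: [0.447, 3.109, -0.0]
ft_force: [-0.5, 0.9, 0.2]
opening: 94.2
grasp_force: 0.0
```

```bash
python3 - <<'E'
from h import *
np.set_printoptions(precision=2,suppress=True)
rel([527,277.3,103],(.28,.96))
s=snap('wrist','w1.png');print(s['extrinsics'])
for p in([527,277.3,89],[527,277.3,129]):print(w2px(s,p))
for n in('cover_plate','lid_tab','heater'):
    for m in bot.masks_of('wrist',n)[:1]: print(n,m['score'],m['bbox'])
E
```

```text
pos [526.92 279.74 205.51] rot [-0.01  0.01 -0.11] travel now-axes [-0.03 -0.09  4.1 ] after turn [-0.03 -0.09  4.1 ] t 2.4333 op 94.24120591480498 F [-0.49  0.88  0.19]
[[  0.28   0.92   0.26 451.09]
 [  0.96  -0.27  -0.08 300.75]
 [ -0.     0.27  -0.96 384.53]
 [  0.     0.     0.     1.  ]]
[255.47 195.94]
[255.3  208.02]
cover_plate 0.76 [151.8, 165.9, 207.8, 71.6]
lid_tab 0.68 [187.2, 76.4, 133.9, 173.7]
heater 0.86 [155.5, 80.1, 200.2, 176.5]
```

View pics/w1.png

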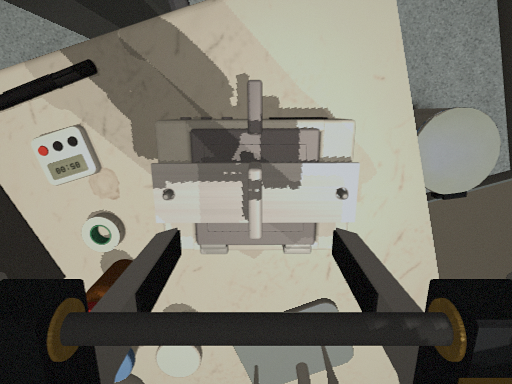

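The wrist view shows the handle bar at u≈255, v 168–238, aligned with the fingers. The tab tip is at (255,80). I'll descend onto the bar.

>>> step_arm:
  plan:
    - {"travel": [0.1, -0.1, 0.8], "rot": [0, 0, 0], "claw": 1}
    - {"travel": [0, 0, 0.8], "rot": [0, 0, 0], "claw": 1}
    - {"travel": [0, 0, 0.8], "rot": [0, 0, 0], "claw": 0.6}
    - {"travel": [0, 0, 0.8], "rot": [0, 0, 0], "claw": 0.6}
    - {"travel": [0, 0, 0.5], "rot": [0, 0, 0], "claw": 0.6}
    - {"travel": [0, 0, 0.4], "rot": [0, 0, 0], "claw": 0.6}
    - {"travel": [0, 0, 0], "rot": [0, 0, 0], "claw": 0}
    - {"travel": [0, 0, 0], "rot": [0, 0, 0], "claw": 0}
    - {"travel": [0, 0, 0], "rot": [0, 0, 0], "claw": 0}
    - {"travel": [0, 0, 0], "rot": [0, 0, 0], "claw": 0}
  force: 30

```text
time: 3.47
ee_pos: [523.8, 279.4, 104.0]
orientation: [0.444, 3.109, 0.002]
ft_force: [0.8, 0.0, -0.5]
opening: 43.8
grasp_force: 0.0
```

>>> step_arm:
  plan:
    - {"travel": [0, 0, 0], "rot": [0, 0, 0], "claw": 0}
    - {"travel": [0, 0, 0], "rot": [0, 0, 0], "claw": 0}
    - {"travel": [0, 0, 0], "rot": [0, 0, 0], "claw": 0}
    - {"travel": [0, 0, 0], "rot": [0, 0, 0], "claw": 0}
    - {"travel": [0, 0, 0], "rot": [0, 0, 0], "claw": 0}
    - {"travel": [0, 0, 0], "rot": [0, 0, 0], "claw": 0}

```text
time: 3.97
ee_pos: [523.3, 279.0, 103.1]
orientation: [0.444, 3.11, 0.0]
ft_force: [-0.2, 0.2, 1.7]
opening: 11.4
grasp_force: 30.0
```

>>> step_arm:
  plan:
    - {"travel": [0, 0, -0.2], "rot": [0, 0, 0], "claw": 0}
    - {"travel": [0, 0, -0.3], "rot": [0, 0, 0], "claw": 0}
    - {"travel": [0, 0, -0.3], "rot": [0, 0, 0], "claw": 0}
    - {"travel": [0, 0, -0.4], "rot": [0, 0, 0], "claw": 0}
    - {"travel": [0, 0, -0.4], "rot": [0, 0, 0], "claw": 0}
    - {"travel": [0, 0, -0.4], "rot": [0, 0, 0], "claw": 0}
    - {"travel": [0, 0, -0.4], "rot": [0, 0, 0], "claw": 0}
    - {"travel": [0, 0, -0.4], "rot": [0, 0, 0], "claw": 0}
    - {"travel": [0, 0, -0.4], "rot": [0, 0, 0], "claw": 0}
    - {"travel": [0, 0, -0.4], "rot": [0, 0, 0], "claw": 0}

```text
time: 4.8
ee_pos: [523.2, 279.0, 194.1]
orientation: [0.444, 3.11, 0.0]
ft_force: [0.2, -1.0, -2.0]
opening: 11.8
grasp_force: 30.0
```

```bash
python3 - <<'E'
from h import *
import pickle
np.set_printoptions(precision=2,suppress=True)
S=pickle.load(open('s0.pkl','rb'));s=S['top']
k=np.argwhere(S['top','mat']['mask'])[:,::-1]
print([px2w(s,*p,3)[:2] for p in ((233,171), (304,159), (311,205), (240,217))])
snap('wrist','w2.png')
# mat y axis: rect angle 9.03 w 149 along x => y dir
a=np.radians(9.1);rel([531,-134.5,183],(-np.sin(a),np.cos(a)))
E
```

```text
[array([588.36, -11.93]), array([ 625.25, -240.53]), array([ 476.19, -258.65]), array([440.31, -33.94])]
pos [524.01 279.42 195.98] rot [  0.09   0.11 -25.35] travel now-axes [ -4.9  -15.82   0.5 ] after turn [  2.34 -16.39   0.52] t 4.85 op 11.661841757669311 F [ 0.93  0.39 -0.66]
```

View pics/w2.png

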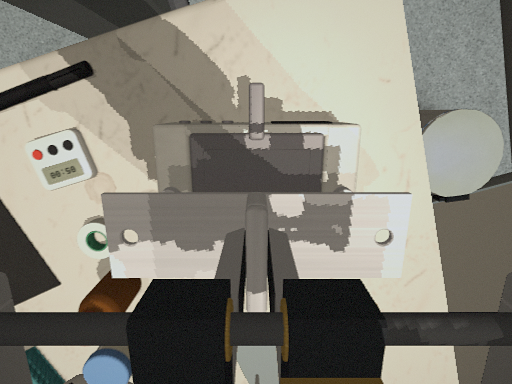

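The plate hangs level, and the lid stays shut below it. Next I turn it to the mat's heading and carry it over.

>>> step_arm:
  plan:
    - {"travel": [0, 0, 0], "rot": [0, 0, -4], "claw": 0}
    - {"travel": [0, 0, 0], "rot": [0, 0, -5.4], "claw": 0}
    - {"travel": [0, 0, 0], "rot": [0, 0, -5.4], "claw": 0}
    - {"travel": [0, 0, 0], "rot": [0, 0, -5.4], "claw": 0}
    - {"travel": [0, 0, 0], "rot": [0, 0, -5.1], "claw": 0}
    - {"travel": [0.1, -0.5, 0], "rot": [0, 0, 0], "claw": 0}
    - {"travel": [0.1, -0.8, 0], "rot": [0, 0, 0], "claw": 0}
    - {"travel": [0.14, -0.9, 0], "rot": [0, 0, 0], "claw": 0}
    - {"travel": [0.14, -0.9, 0], "rot": [0, 0, 0], "claw": 0}
    - {"travel": [0.14, -0.9, 0], "rot": [0, 0, 0], "claw": 0}

```text
time: 5.68
ee_pos: [523.4, 176.0, 193.0]
orientation: [0.244, -3.132, 0.0]
ft_force: [0.6, -0.8, -2.2]
opening: 11.9
grasp_force: 30.0
```

>>> step_arm:
  plan:
    - {"travel": [0.14, -0.9, 0], "rot": [0, 0, 0], "claw": 0}
    - {"travel": [0.14, -0.9, 0], "rot": [0, 0, 0], "claw": 0}
    - {"travel": [0.14, -0.9, 0], "rot": [0, 0, 0], "claw": 0}
    - {"travel": [0.14, -0.9, 0], "rot": [0, 0, 0], "claw": 0}
    - {"travel": [0.14, -0.9, 0], "rot": [0, 0, 0], "claw": 0}
    - {"travel": [0.14, -0.9, 0], "rot": [0, 0, 0], "claw": 0}
    - {"travel": [0.14, -0.9, 0], "rot": [0, 0, 0], "claw": 0}
    - {"travel": [0.14, -0.9, 0], "rot": [0, 0, 0], "claw": 0}
    - {"travel": [0.14, -0.9, 0], "rot": [0, 0, 0], "claw": 0}
    - {"travel": [0.1, -0.6, 0], "rot": [0, 0, 0], "claw": 0}

```text
time: 6.52
ee_pos: [523.7, -45.3, 193.1]
orientation: [0.241, -3.132, 0.001]
ft_force: [0.3, 0.3, -1.7]
opening: 11.5
grasp_force: 30.0
```

```bash
python3 - <<'E'
from h import *
np.set_printoptions(precision=2,suppress=True)
a=np.radians(9.1);rel([530,-134.5,22],(-np.sin(a),np.cos(a)))
E
```

```text
pos [523.71 -45.26 193.15] rot [-0.02 -0.01 -0.29] travel now-axes [ 0.3  -3.56  6.85] after turn [ 0.32 -3.56  6.85] t 6.5167 op 11.524441816468572 F [ 0.26  0.33 -1.73]
```

>>> step_arm:
  plan:
    - {"travel": [0.1, -0.9, 0], "rot": [0, 0, 0], "claw": 0}
    - {"travel": [0.1, -0.9, 0], "rot": [0, 0, 0], "claw": 0}
    - {"travel": [0.1, -0.9, 0], "rot": [0, 0, 0], "claw": 0}
    - {"travel": [0, -0.8, 0], "rot": [0, 0, 0], "claw": 0}
    - {"travel": [0, 0, 0.3], "rot": [0, 0, 0], "claw": 0}
    - {"travel": [0, 0, 0.7], "rot": [0, 0, 0], "claw": 0}
    - {"travel": [0, 0, 0.9], "rot": [0, 0, 0], "claw": 0}
    - {"travel": [0, 0, 0.9], "rot": [0, 0, 0], "claw": 0}
    - {"travel": [0, 0, 0.9], "rot": [0, 0, 0], "claw": 0}
    - {"travel": [0, 0, 0.8], "rot": [0, 0, 0], "claw": 0}

```text
time: 7.35
ee_pos: [530.0, -130.1, 79.2]
orientation: [0.244, -3.132, 0.0]
ft_force: [0.7, 0.4, -2.4]
opening: 11.4
grasp_force: 30.0
```

>>> step_arm:
  plan:
    - {"travel": [0, 0, 0.7], "rot": [0, 0, 0], "claw": 0}
    - {"travel": [0, 0, 0.5], "rot": [0, 0, 0], "claw": 0}
    - {"travel": [0, 0, 0.3], "rot": [0, 0, 0], "claw": 0}
    - {"travel": [0, 0, 0.2], "rot": [0, 0, 0], "claw": 0}
    - {"travel": [0, 0, 0.2], "rot": [0, 0, 0], "claw": 0}
    - {"travel": [0, 0, 0], "rot": [0, 0, 0], "claw": 0}
    - {"travel": [0, 0, 0], "rot": [0, 0, 0], "claw": 0}

```text
time: 7.93
ee_pos: [530.9, -130.0, 33.4]
orientation: [-0.247, 3.131, -0.0]
ft_force: [-1.0, 0.1, -2.7]
opening: 11.6
grasp_force: 30.0
```

```bash
python3 - <<'E'
from h import *
np.set_printoptions(precision=2,suppress=True)
a=np.radians(9.1);rel([530,-134.5,22],(-np.sin(a),np.cos(a)))
E
```

```text
pos [ 530.9  -130.02   33.36] rot [-0.01  0.02 -0.07] travel now-axes [ 0.06 -0.17  0.45] after turn [ 0.06 -0.17  0.45] t 7.9333 op 11.579458696698575 F [-0.96  0.06 -2.71]
```

>>> step_arm:
  plan:
    - {"travel": [0, -0.1, 0.1], "rot": [0, 0, 0], "claw": 0}
    - {"travel": [0, 0, 0.1], "rot": [0, 0, 0], "claw": 0}
    - {"travel": [0, 0, 0.1], "rot": [0, 0, 0], "claw": 0}
    - {"travel": [0, 0, 0.1], "rot": [0, 0, 0], "claw": 0}
    - {"travel": [0, 0, 0], "rot": [0, 0, 0], "claw": 0}
    - {"travel": [0, 0, 0], "rot": [0, 0, 0], "claw": 0}

```text
time: 8.43
ee_pos: [530.9, -132.4, 22.8]
orientation: [0.248, -3.131, -0.0]
ft_force: [-1.4, 1.2, -2.4]
opening: 11.8
grasp_force: 30.0
```

>>> step_arm:
  plan:
    - {"travel": [0, 0, 0.04], "rot": [0, 0, 0], "claw": 0}
    - {"travel": [0, 0, 0], "rot": [0, 0, 0], "claw": 0}
    - {"travel": [0, 0, 0], "rot": [0, 0, 0], "claw": 0}

```text
time: 8.68
ee_pos: [531.1, -132.4, 22.1]
orientation: [-0.248, 3.132, -0.0]
ft_force: [0.2, 0.0, -1.1]
opening: 12.0
grasp_force: 30.0
```

>>> step_arm:
  plan:
    - {"travel": [0, 0, 0.03], "rot": [0, 0, 0], "claw": 0}
    - {"travel": [0, 0, 0], "rot": [0, 0, 0], "claw": 0}
    - {"travel": [0, 0, 0], "rot": [0, 0, 0], "claw": 0.5}
    - {"travel": [0, 0, 0], "rot": [0, 0, 0], "claw": 0.5}
    - {"travel": [0, 0, 0], "rot": [0, 0, 0], "claw": 0.5}
    - {"travel": [0, 0, 0], "rot": [0, 0, 0], "claw": 0.5}
    - {"travel": [0, 0, 0], "rot": [0, 0, 0], "claw": 0.5}
    - {"travel": [0, 0, 0], "rot": [0, 0, 0], "claw": 0.5}
    - {"travel": [0, 0, 0], "rot": [0, 0, 0], "claw": 0.5}
    - {"travel": [0, 0, 0], "rot": [0, 0, 0], "claw": 0.5}

```text
time: 9.52
ee_pos: [531.0, -132.4, 21.2]
orientation: [0.248, -3.132, 0.0]
ft_force: [-0.1, 0.0, 0.3]
opening: 46.9
grasp_force: 0.0
```

>>> step_arm:
  plan:
    - {"travel": [0, 0, -0.3], "rot": [0, 0, 0], "claw": 0.5}
    - {"travel": [0, 0, -0.6], "rot": [0, 0, 0], "claw": 0.5}
    - {"travel": [0, 0, -1], "rot": [0, 0, 0], "claw": 0.5}
    - {"travel": [0, 0, -1], "rot": [0, 0, 0], "claw": 0.5}
    - {"travel": [0, 0, -1], "rot": [0, 0, 0], "claw": 0.5}
    - {"travel": [0, 0, -1], "rot": [0, 0, 0], "claw": 0.5}
    - {"travel": [0, 0, -1], "rot": [0, 0, 0], "claw": 0.5}
    - {"travel": [0, 0, -1], "rot": [0, 0, 0], "claw": 0.5}
    - {"travel": [0, 0, -0.5], "rot": [0, 0, 0], "claw": 0.5}

```text
time: 10.27
ee_pos: [531.8, -132.8, 209.8]
orientation: [-0.247, 3.129, -0.001]
ft_force: [-1.1, 0.1, 0.0]
opening: 47.2
grasp_force: 0.0
```

```bash
python3 - <<'E'
from h import *
np.set_printoptions(precision=2,suppress=True)
s=snap('top','t2.png')
for n,z in(('cover_plate',8),('heater',70),('lid',80)):
    for m in bot.masks_of('top',n)[:1]:
        k=max(cv2.findContours(m['mask'].astype(np.uint8),0,1)[0],key=cv2.contourArea)[:,0]
        print(n,m['score'],cv2.minAreaRect(np.array([px2w(s,u,v,z)[:2] for u,v in k]).astype(np.float32)))
a=s['color'][130:260,60:340,::-1];cv2.imwrite('pics/c2.png',cv2.resize(a,None,fx=2.8,fy=2.8,interpolation=2))
# heater from boss/plate holes: middle (525.5,277) yaw
y=np.array([.275,.9615]);x=np.array([y[1],-y[0]])
c=np.array([525.,277.5]); tab=c-90*x;print('tab',tab)
rel([*tab,200],y)
E
```

```text
heater 0.85 ((508.82806396484375, 275.2020263671875), (215.3342742919922, 178.34629821777344), 73.8678207397461)
lid 0.64 ((507.4580078125, 283.5706787109375), (125.07762145996094, 164.78759765625), 72.85021209716797)
tab [438.47 302.25]
pos [ 530.9  -132.33  206.35] rot [ 0.01  0.02 25.02] travel now-axes [ 0.92 17.75  0.25] after turn [ 8.33 15.7   0.25] t 10.4667 op 47.15900882714157 F [ 0.26  0.1  -0.79]
```

View pics/c2.png

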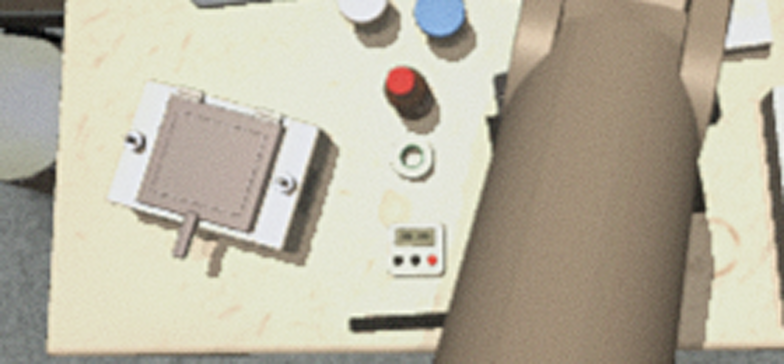

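The heater is clear of the plate, and its tab is at about (126,214) in full-image pixels; the arm hides the plate. Now I go to the tab and check the plate with the next look.

>>> step_arm:
  plan:
    - {"travel": [0, 0.5, 0], "rot": [0, 0, 5], "claw": 0.5}
    - {"travel": [0, 0.8, 0], "rot": [0, 0, 5], "claw": 0.5}
    - {"travel": [0, 0.9, 0], "rot": [0, 0, 5], "claw": 0.5}
    - {"travel": [0, 0.9, 0], "rot": [0, 0, 5], "claw": 0.5}
    - {"travel": [0, 0.9, 0], "rot": [0, 0, 5], "claw": 0.5}
    - {"travel": [0.5, 1, 0], "rot": [0, 0, 0], "claw": 0.5}
    - {"travel": [0.5, 1, 0], "rot": [0, 0, 0], "claw": 0.5}
    - {"travel": [0.5, 1, 0], "rot": [0, 0, 0], "claw": 0.5}
    - {"travel": [0.5, 1, 0], "rot": [0, 0, 0], "claw": 0.5}
    - {"travel": [0.5, 1, 0], "rot": [0, 0, 0], "claw": 0.5}

```text
time: 11.3
ee_pos: [507.8, 105.3, 205.1]
orientation: [-0.436, -3.11, 0.002]
ft_force: [0.6, -0.2, -1.1]
opening: 46.9
grasp_force: 0.0
```

```bash
python3 - <<'E'
from h import *
np.set_printoptions(precision=2,suppress=True)
rel([438.5,302,200],(.275,.9615))
E
```

```text
pos [507.79 105.27 205.13] rot [-0.07 -0.09  0.01] travel now-axes [4.83 6.8  0.2 ] after turn [4.83 6.8  0.21] t 11.3 op 46.920470147496765 F [ 0.65 -0.19 -1.11]
```

>>> step_arm:
  plan:
    - {"travel": [0.7, 0.9, 0], "rot": [0, 0, 0], "claw": 0.5}
    - {"travel": [0.7, 0.9, 0], "rot": [0, 0, 0], "claw": 0.5}
    - {"travel": [0.7, 0.9, 0], "rot": [0, 0, 0], "claw": 0.5}
    - {"travel": [0.7, 0.9, 0], "rot": [0, 0, 0], "claw": 0.5}
    - {"travel": [0.6, 0.9, 0], "rot": [0, 0, 0], "claw": 0.5}
    - {"travel": [0.6, 0.9, 0], "rot": [0, 0, 0], "claw": 0.5}
    - {"travel": [0.4, 0.7, 0], "rot": [0, 0, 0], "claw": 0.5}
    - {"travel": [0.3, 0.5, 0], "rot": [0, 0, 0], "claw": 0.5}
    - {"travel": [0, 0, 0], "rot": [0, 0, 0], "claw": 0.5}
    - {"travel": [0, 0, 0], "rot": [0, 0, 0], "claw": 0.5}

```text
time: 12.13
ee_pos: [440.6, 295.1, 205.1]
orientation: [-0.434, -3.11, 0.003]
ft_force: [-0.0, -1.1, -0.0]
opening: 46.8
grasp_force: 0.0
```

```bash
python3 - <<'E'
from h import *
np.set_printoptions(precision=2,suppress=True)
s=snap('top')
for n,z in(('cover_plate',8),('mat',3)):
    for m in bot.masks_of('top',n)[:1]:
        k=max(cv2.findContours(m['mask'].astype(np.uint8),0,1)[0],key=cv2.contourArea)[:,0]
        print(n,m['score'],cv2.minAreaRect(np.array([px2w(s,u,v,z)[:2] for u,v in k]).astype(np.float32)))
s2=snap('wrist')
y=np.array([.275,.9615]);x=np.array([y[1],-y[0]]);c=np.array([525.,277.5])
a=s2['color'][:,:,::-1].copy()
for X,Y,Z in((-106,0,83),(-90,0,83),(0,85,100),(0,-85,100),(-70,0,70)):
    q=w2px(s2,[*(c+X*x+Y*y),Z]);print(X,Y,q);cv2.circle(a,tuple(int(round(v)) for v in q),3,(0,0,255),1)
b=s['color'][130:250,220:330,::-1];b=cv2.resize(b,(352,384),interpolation=2)
cv2.imwrite('pics/c3.png',cv2.resize(np.hstack([a,b]),None,fx=.92,fy=.92))
rel([*(c-90*x),58],y)
E
```

```text
cover_plate 0.81 ((538.392333984375, -130.3108367919922), (69.6600112915039, 201.46322631835938), 7.865767478942871)
mat 0.72 ((533.9170532226562, -138.08892822265625), (153.08493041992188, 234.86984252929688), 8.49641227722168)
-106 0 [265.2  172.78]
-90 0 [265.1 188.6]
0 85 [348.25 278.15]
0 -85 [181.83 278.2 ]
-70 0 [264.67 204.12]
pos [441.55 293.95 205.93] rot [-0.04 -0.01 -0.07] travel now-axes [0.21 0.29 5.92] after turn [0.21 0.29 5.92] t 12.3333 op 47.17739380687608 F [-0.54 -0.34 -0.57]
```

View pics/c3.png

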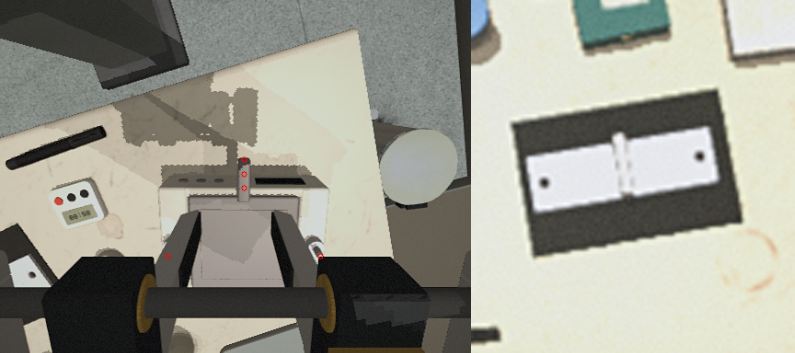

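The plate lies centred and aligned on the mat, within about 10 mm. My predicted tab points fall on the tab in the wrist view, at (244,159–188). I'll descend and pinch.

>>> step_arm:
  plan:
    - {"travel": [0.2, 0.3, 0.5], "rot": [0, 0, 0], "claw": 0.5}
    - {"travel": [0, 0, 0.8], "rot": [0, 0, 0], "claw": 0.5}
    - {"travel": [0, 0, 0.8], "rot": [0, 0, 0], "claw": 0.5}
    - {"travel": [0, 0, 0.8], "rot": [0, 0, 0], "claw": 0.5}
    - {"travel": [0, 0, 0.8], "rot": [0, 0, 0], "claw": 0.5}
    - {"travel": [0, 0, 0.8], "rot": [0, 0, 0], "claw": 0.5}
    - {"travel": [0, 0, 0.6], "rot": [0, 0, 0], "claw": 0.5}
    - {"travel": [0, 0, 0.5], "rot": [0, 0, 0], "claw": 0.5}
    - {"travel": [0, 0, 0.3], "rot": [0, 0, 0], "claw": 0.5}
    - {"travel": [0, 0, 0], "rot": [0, 0, 0], "claw": 0.5}
  force: 20

```text
time: 13.17
ee_pos: [438.1, 302.6, 57.5]
orientation: [-0.437, -3.11, 0.003]
ft_force: [-0.7, 0.1, 0.0]
opening: 46.9
grasp_force: 0.0
```

>>> step_arm:
  plan:
    - {"travel": [0, 0, 0], "rot": [0, 0, 0], "claw": 0}
    - {"travel": [0, 0, 0], "rot": [0, 0, 0], "claw": 0}
    - {"travel": [0, 0, 0], "rot": [0, 0, 0], "claw": 0}
    - {"travel": [0, 0, 0], "rot": [0, 0, 0], "claw": 0}
    - {"travel": [0, 0, 0], "rot": [0, 0, 0], "claw": 0}
    - {"travel": [0, 0, 0], "rot": [0, 0, 0], "claw": 0}
    - {"travel": [0, 0, 0], "rot": [0, 0, 0], "claw": 0}
    - {"travel": [0, 0, 0], "rot": [0, 0, 0], "claw": 0}

```text
time: 13.83
ee_pos: [438.6, 303.7, 58.9]
orientation: [0.436, 3.111, 0.0]
ft_force: [-0.1, -0.6, 2.9]
opening: 14.2
grasp_force: 20.0
```

```bash
python3 - <<'E'
from h import *
np.set_printoptions(precision=2,suppress=True)
y=np.array([.275,.9615]);x=np.array([y[1],-y[0]]);c=np.array([525.,277.5])
rel([*(c-90*x),58],y)
# arc increments in tool units, tool held vertical: tool x=-heater x, z down
th=np.radians(np.linspace(0,50,16)); r0=np.array([-150,2.])
P=np.c_[r0[0]*np.cos(th)+r0[1]*np.sin(th), -r0[0]*np.sin(th)+r0[1]*np.cos(th)]
d=np.diff(P,axis=0)/25;print(np.c_[-d[:,0],-d[:,1]],-(P[-1]-P[0])/25)
E
```

```text
pos [438.62 303.72  58.91] rot [0.01 0.01 0.01] travel now-axes [-0.01 -0.06  0.04] after turn [-0.01 -0.06  0.04] t 13.8333 op 14.156985872560718 F [-0.06 -0.6   2.88]
[[-0.01 -0.35]
 [-0.04 -0.35]
 [-0.06 -0.34]
 [-0.08 -0.34]
 [-0.09 -0.34]
 [-0.11 -0.33]
 [-0.13 -0.32]
 [-0.15 -0.31]
 [-0.17 -0.3 ]
 [-0.19 -0.29]
 [-0.2  -0.28]
 [-0.22 -0.27]
 [-0.24 -0.26]
 [-0.25 -0.24]
 [-0.26 -0.23]] [-2.2  -4.57]
```

>>> step_arm:
  plan:
    - {"travel": [0, 0, -0.2], "rot": [0, 0, 0], "claw": 0}
    - {"travel": [-0.03, 0, -0.3], "rot": [0, 0, 0], "claw": 0}
    - {"travel": [-0.05, 0, -0.34], "rot": [0, 0, 0], "claw": 0}
    - {"travel": [-0.07, 0, -0.34], "rot": [0, 0, 0], "claw": 0}
    - {"travel": [-0.09, 0, -0.34], "rot": [0, 0, 0], "claw": 0}
    - {"travel": [-0.11, 0, -0.33], "rot": [0, 0, 0], "claw": 0}
    - {"travel": [-0.12, 0, -0.32], "rot": [0, 0, 0], "claw": 0}
    - {"travel": [-0.14, 0, -0.31], "rot": [0, 0, 0], "claw": 0}
    - {"travel": [0, 0, 0], "rot": [0, 0, 0], "claw": 0}

```text
time: 14.58
ee_pos: [453.7, 299.3, 122.3]
orientation: [0.437, 3.111, 0.001]
ft_force: [-2.7, -0.1, -2.1]
opening: 13.7
grasp_force: 20.0
```

```bash
cat > lid.py <<'E'
from h import *
np.set_printoptions(precision=2,suppress=True)
y=np.array([.275,.9615]);x=np.array([y[1],-y[0]]);c=np.array([525.,277.5])
o=bot.get_obs();p=np.array(o['ee_pos']);g=[(p[:2]-c)@x-60,p[2]+19-75]
print('lid est',np.degrees(np.arctan2(g[1],-g[0])-np.arctan2(2,150)),'r',np.hypot(*g),'lat',(p[:2]-c)@y,'F',o['ft_force'],o['grasp_force'],o['opening'])
E
python3 lid.py
```

```text
lid est 25.46003638958491 r 149.978771662412 lat 1.3729198714320117 F [-2.72 -0.09 -2.08] 19.999060928821564 13.663409697442264
```

>>> step_arm:
  plan:
    - {"travel": [-0.16, 0, -0.3], "rot": [0, 0, 0], "claw": 0}
    - {"travel": [-0.18, 0, -0.3], "rot": [0, 0, 0], "claw": 0}
    - {"travel": [-0.2, 0, -0.28], "rot": [0, 0, 0], "claw": 0}
    - {"travel": [-0.22, 0, -0.27], "rot": [0, 0, 0], "claw": 0}
    - {"travel": [-0.23, 0, -0.26], "rot": [0, 0, 0], "claw": 0}
    - {"travel": [-0.25, 0, -0.25], "rot": [0, 0, 0], "claw": 0}
    - {"travel": [-0.2, 0, -0.2], "rot": [0, 0, 0], "claw": 0}
    - {"travel": [-0.16, 0, -0.14], "rot": [0, 0, 0], "claw": 0}
    - {"travel": [0, 0, 0], "rot": [0, 0, 0], "claw": 0}
    - {"travel": [0, 0, 0], "rot": [0, 0, 0], "claw": 0}

```text
time: 15.42
ee_pos: [492.0, 288.2, 170.7]
orientation: [0.436, 3.111, -0.0]
ft_force: [-1.6, -2.2, -1.1]
opening: 13.5
grasp_force: 20.0
```

>>> step_arm:
  plan:
    - {"travel": [0, 0, 0], "rot": [0, 0, 0], "claw": 0}
    - {"travel": [0, 0, 0], "rot": [0, 0, 0], "claw": 0}
    - {"travel": [0, 0, 0], "rot": [0, 0, 0], "claw": 0}
    - {"travel": [0, 0, 0], "rot": [0, 0, 0], "claw": 0}
    - {"travel": [0, 0, 0], "rot": [0, 0, 0], "claw": 0}
    - {"travel": [0, 0, 0], "rot": [0, 0, 0], "claw": 0}

```text
time: 15.92
ee_pos: [491.7, 288.3, 170.6]
orientation: [0.436, 3.111, -0.001]
ft_force: [1.5, -3.5, -5.7]
opening: 14.0
grasp_force: 20.0
```

```bash
python3 lid.py; python3 - <<'E'
from h import *
snap('wrist','w4.png');s=snap('scene')
a=cv2.imread('pics/w4.png');b=cv2.resize(s['color'][130:290,80:210,::-1],(312,384),interpolation=2)
cv2.imwrite('pics/c4.png',cv2.resize(np.hstack([a,b]),None,fx=.95,fy=.95))
E
```

```text
lid est 49.57790329173932 r 148.8231481801885 lat 1.22597689208682 F [ 1.52 -3.48 -5.74] 20.000442266464233 13.998738141497812
```

View pics/c4.png

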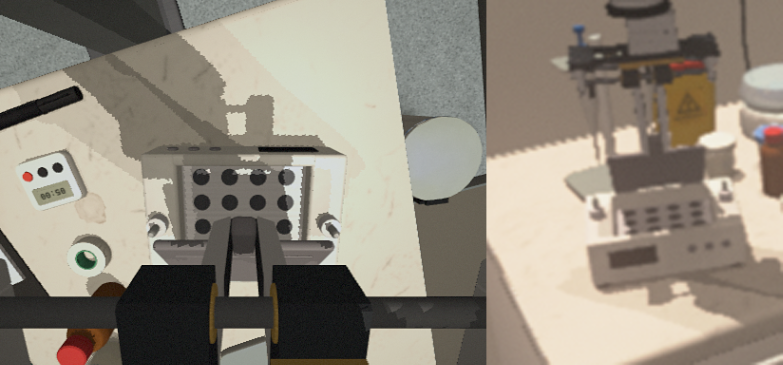

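The lid is open with the wells showing, and the tab is between the pads at about (243,235). The estimate is 49.6°, steady, so I'm handing in.

```bash
python3 lid.py; python3 -c "
from station import bot
print(bot.close_job())"
```

```text
lid est 49.58221693236131 r 148.81228221735913 lat 1.241613385239694 F [ 1.48 -4.72 -5.73] 20.000469088554382 13.72670337911994
the job is handed in; nothing more can be done
None
```

The plate lies flat and centred on the mat to within about 10 mm, and I handed the job in with the gripper holding the lid steady at an estimated 49.6°; the hand-in returned no verdict.

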